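# Set up the table-top weaving frame: unlock, kickstand down, hold upright

## Robot

A 6-joint arm with a two-finger parallel gripper is mounted at the origin on the work surface. World frame = base frame: x ahead of the robot, y to its left, z up, the work surface at z = 0. Lengths are in m, angles in rad, forces in N, time in s.
With the tool pointing down it reaches from about 0.3 to 0.775 m from the base axis. Payload 14.6 kg.
Tool frame: the origin (TCP) lies at the very end of the fingers, on their centre line; the grasp point (between the pads) lies 19 mm behind it; y points along the fingers, x is the direction in which the jaws open and shut, and the axes are right-handed (so a half turn about y gives the same grasp; the last joint's range is limited). The gripper opens to 94 mm and grips with 3 to 60 N. Pads are 16 mm wide; open, the fingers measure 119 mm over their backs; the gripper's body (75 mm by 177 mm) begins 78 mm behind the grasp point.
Start: joints at [1.211, 0.3, 1.521, -0, 1.321, -0.067], TCP at [0.159, 0.527, 0.169] pointing down, gripper open.
Joint ranges: [-3.03, 3.03], [-0.79, 2.21], [0.23, 2.52], [-1.04, 4.18], [0, 3.07], [-2.55, 2.55]. Speed limits (rad/s): [2.22, 2.22, 2.57, 3.14, 3.14, 3.14].

## Interface

Orientations are given as [roll, pitch, yaw] about the fixed x, y, z axes, in that order (R = Rz(yaw) Ry(pitch) Rx(roll)).
In Python, from station import get_obs, cams, hand_in gives the robot as it stands. The module is installed in compiled form; this text tells all that it offers.
- The arm moves only by the tool step_arm, never from a script. Its argument "plan" is a list of rows, each an object with "grip": the closure, from -1 (fully open) to 1 (shut), so that 0 is half open; "slide": the shift along the tool's x, y, z in m, a list of three; "spin": the turn about the tool's y in degrees. A call has 1 to 20 rows; each row shifts and turns the commanded pose from where the row before left it, along the tool's axes as they then stand; what a row does not reach is not made up. A row lasts 1/12 s, in which the tool goes at most 41.7 mm and 7.16 degrees, less where a joint would pass 70% of its speed; a pose out of reach is approached as far as the arm can. A call is refused whole if a number of a shift passes 0.0417 or a number of a turn 7.16, either way. A call with a gripper value outside its range is refused whole. The fingers move at their own pace and stop on an object; "force" is the grip in N (left out, the last holds). Time passes only in rows, so rows that do not move let the fingers close. It gives the time, the measured TCP pose, the force and the opening at its end, in the units of the state.
- get_obs(): the state, without advancing time (a new reading comes with each control period).
- cams.camera(name): name is "scene" or "top"; returns the picture (420x560x3 uint8, blue, green, red); there is no depth.
- cams.calibration(name): a dict with "K" (3x3 intrinsics, pixels), "T" (4x4, takes a point from camera to world coordinates). Camera axes: x right, y up, looking along -z (the intrinsics and any distortion apply to the point x, -y, -z); pixel columns grow to the right and rows downward; lengths in m; the calibration is good to about 2 mm. A picture is of the moment at which its call begins. calibration takes no time and is no camera call.
- hand_in(): hands the job in, once; it reports no verdict.
The state is a dict: "time_s": time; "qpos": joint angles; "joint_vel": joint speeds; "tau": joint torques, N m; "ee_pos": TCP position; "eef_rot": TCP orientation; "force": force on the tool from outside, world axes, zero at the start; "moment": the same for the moment, N m; "grip_width": finger opening in m.
Only numpy, scipy, OpenCV 4.12 (cv2) and the standard library are available. Lean on these libraries where they do the work, as an engineer would, in place of code of your own. Each camera call takes 0.05 s, during which the arm holds its last target.

## Task

Get the small wooden weaving frame on the plywood board ready for threading: turn the black lock knob clockwise until it clicks past its detent and its steel arm swings out from under the frame's tongue, then flip the frame's kickstand down over centre until it snaps fully down. Then raise the frame upright, until the kickstand's foot meets the board, and finish while still holding it upright there with your fingers, because it tips back over if let go; do not disturb the other things on the table.

Things in the scene. Friction and masses are not known exactly. Their poses are not given: they have to be found in the camera images.
- stand: Fixed plywood board, 200 x 350 x 18 mm, that carries everything (it never moves during the job, but its place and yaw vary). Origin: on the table surface, straight below the middle line of the hub (hinge). Axes: y along the hub, x across it, z up. The board spans x -80 to +120 and y -210 to +140. The frame stands over y -95 to +20 and leans to -x; the kickstand is at its +y end, on the +x face; the lock knob is at x 50, y -165.
- frame: The wooden weaving frame, in the plane of its own y and z axes, hinged along y on the steel hub. Origin on the hub axis, 45 mm over the table; own z points up along the frame. Two square uprights 14 mm thick at own y -88 and +13, a round top bar, an open middle and a low peg rail (rail and pegs reach own z 62). A steel tongue 65 x 14 x 8 mm sticks out to own +x at hub height, own y -108; the lock knob's arm lies under it. About 0.4 kg.
- top_bar (a point): Centre of the frame's round wooden top bar: 14 mm diameter, 137 mm long along the frame's y (it runs past both uprights by some 10 mm), 190 mm from the hub axis. Nothing lies between the uprights from 120 mm below the bar up to it. It moves on a circle about the hub axis as the frame tilts.
- hub (a point): Point on the hub (hinge) axis straight below the top bar's centre when the frame is upright; 45 mm over the table. The axis runs along the board's y.
- lean (a joint): Tilt of the frame about the hub, rad. 0 = upright; positive = leaning towards the board's -x; rests at 0.28 (stop). A hub spring always pushes it towards the lean with about 0.4 N m (about 2 N at the top bar), so it falls back if let go. With the lock arm under the tongue it cannot be raised much past 0.15. With the kickstand down, its foot meets the board at 0 and stops the frame there.
- knob (a joint): Angle of the lock knob, rad. 0 = locked, its steel arm (62 mm from the axis) pointing along the board's +y, under the tongue; grows as it turns clockwise seen from above, to the stop at 1.4 (arm pointing about along the board's +x). Detent: resists up to about 0.09 N m, passes over at 0.7, then snaps on to 1.4 by itself.
- knob_grip (a point): Centre of the knob's upright grip bar, on the vertical turning axis, 75 mm over the table. The bar is 46 mm long, 14 mm thick, spans 52 to 88 mm over the table and lies along the steel arm, so along the board's y when locked; this point's own y axis runs along the bar, own x across it. Under the bar is a round disc of 44 mm diameter, top 52 mm over the table.
- leg (a joint): Angle of the kickstand about its pivot, rad. 0 = folded up, level, pointing to the frame's own +y; grows as it swings down, to the stop at 1.70 (just past pointing down). Over-centre spring: resists with up to about 0.19 N m, changes over at 0.85, then snaps down by itself. It can be pushed down from above near its foot.
- leg_pivot (a point): Pivot of the kickstand on the frame's +x face at its +y upright; about 115 mm over the table. Own y axis points along the leg to the foot; the leg turns about minus the own axis (0.976, 0, 0.218) of this point's frame (right-hand rule), so it swings down and out to +x by 0.22 rad from the frame's plane.
- leg_foot (a point): Centre of the round rubber foot (16 mm diameter) at the free end of the kickstand, a 10 mm round steel rod; 110 mm from the pivot.
- ring: Bystander, leave alone: wooden ring, 44 mm across, 10 mm high, lying on the board. Origin at its underside.
- spool: Bystander, leave alone: wooden spool, 40 mm high, beside the board's +y end. Origin at its underside.
- drink: Bystander, leave alone: amber drink bottle with a blue cap, 60 mm across, 150 mm tall. Origin at its underside.
- mug: Bystander, leave alone: white mug, 76 mm across, 85 mm tall. Origin at its underside.
- purse: Bystander, leave alone: flat red purse, 100 x 150 x 22 mm. Origin at its underside.
- mallet: Bystander, leave alone: wooden mallet lying at the far side, head 45 x 85 x 40 mm. Origin at its underside.
- bead: Bystander, leave alone: wooden dice bead, 24 mm, in front of the board. Origin at its underside.

How it is judged:
By the outcome, as a careful person would: the job done as asked, in the order asked, and still so for the second after the job is handed in, while the arm keeps its last pose, push and grip.
It also fails if it takes over 58 s, if anything falls off the work surface, if the arm or the gripper's body presses on something with over 40 N, if the wrist force passes 120 N, or if a joint passes its speed limit or range.

## Working session

There is one attempt and no reset: what is moved stays moved. The work goes in short steps, Python scripts to look and compute and a tool call to move; the robot and the scene stay as the last step left them, time stands still between calls to the robot, and variables do not carry over. Pictures are saved under pics/ and viewed, and the job is handed in when it is done.

Besides the shell and the picture viewer there is one more tool, called after "Call:" as name(argument=value, ...) on one line, values as JSON. step_arm: Moves the arm, as the interface text tells. Its arguments: {"type":"object","properties":{"plan":{"type":"array","items":{"type":"object","properties":{"grip":{"type":"number"},"slide":{"type":"array","items":{"type":"number"}},"spin":{"type":"number"}}}},"force":{"type":"number"}},"required":["plan"]}

```bash
mkdir -p pics
python3 - <<'E'
from station import get_obs, cams
import cv2
o=get_obs()
for k,v in o.items(): print(k,v)
for n in("scene","top"):
    cv2.imwrite(f"pics/{n}0.png",cams.camera(n)); c=cams.calibration(n); print(n,c)
E
```

```text
time_s 0.0
qpos [ 1.21139085e+00  3.00445629e-01  1.52157180e+00 -1.32409115e-05
  1.32070417e+00 -6.65998408e-02]
joint_vel [ 5.74743453e-04  4.15128354e-04 -5.26897826e-05  2.21884099e-03
 -2.57649768e-03  8.70593921e-04]
tau [ 1.85030731e-03 -5.31810451e+01 -3.52742565e+01  7.09202746e-02
  2.43278418e-02 -1.22214001e-04]
ee_pos [0.15865224 0.52630664 0.16890425]
eef_rot [-1.57073399e+00  1.12730453e-03  1.27799401e+00]
force [0.52007804 0.04722462 0.12072337]
moment [0.08424507 0.04507214 0.05234605]
grip_width 0.09420585194087316
scene {'K': array([[414.83252039,   0.        , 280.61656578],
       [  0.        , 414.83252039, 209.26077561],
       [  0.        ,   0.        ,   1.        ]]), 'T': array([[-0.71951191, -0.41960845,  0.55338175,  1.19577158],
       [ 0.69443229, -0.42535306,  0.58037795,  0.67175998],
       [-0.00814887,  0.80187501,  0.59743625,  0.81566427],
       [ 0.        ,  0.        ,  0.        ,  1.        ]])}
top {'K': array([[444.15551565,   0.        , 278.11348266],
       [  0.        , 444.15551565, 199.38865612],
       [  0.        ,   0.        ,   1.        ]]), 'T': array([[ 1.59430266e-02,  9.95625031e-01, -9.20685515e-02,
         4.86458524e-01],
       [-9.99871160e-01,  1.60471401e-02,  3.90598101e-04,
         4.13361685e-03],
       [ 1.86632619e-03,  9.20504621e-02,  9.95752594e-01,
         1.27493632e+00],
       [ 0.00000000e+00,  0.00000000e+00,  0.00000000e+00,
         1.00000000e+00]])}
```

View pics/scene0.png

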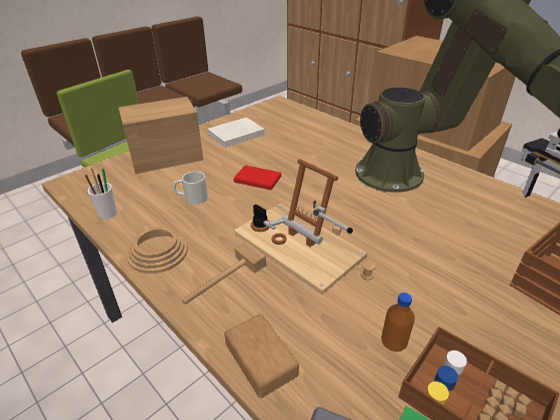

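View pics/top0.png

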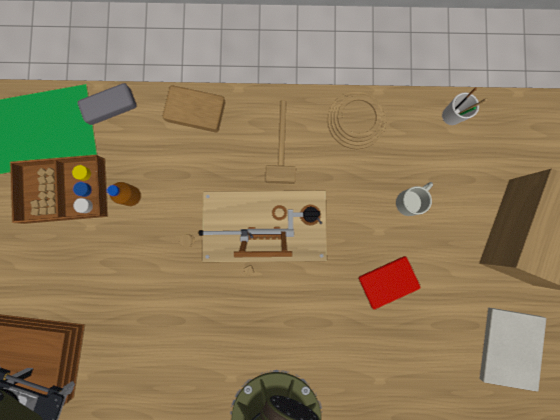

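Run:
```python
import cv2
a=cv2.imread('pics/top0.png')[170:290,180:350]; cv2.imwrite('pics/t1.png',cv2.resize(a,None,fx=4.7,fy=4.7,interpolation=cv2.INTER_CUBIC))
a=cv2.imread('pics/scene0.png')[150:300,220:390]; cv2.imwrite('pics/s1.png',cv2.resize(a,None,fx=4,fy=4,interpolation=cv2.INTER_CUBIC))
```

```text
(no output)
```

View pics/t1.png

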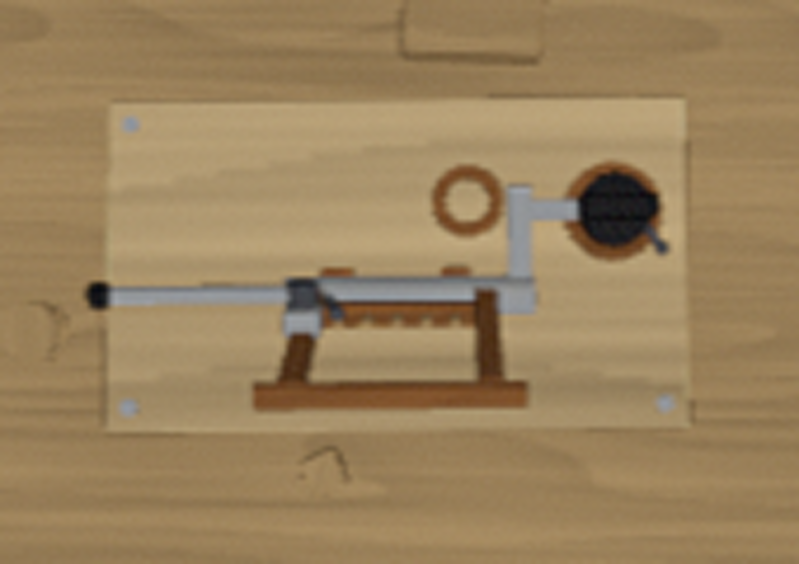

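View pics/s1.png

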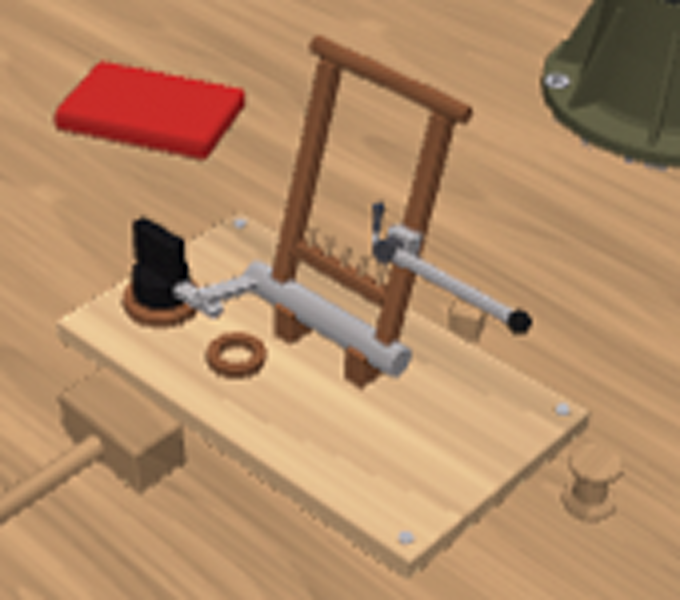

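```bash
cat > h.py <<'E'
import numpy as np, cv2
from station import get_obs, cams
C={n:cams.calibration(n) for n in("scene","top")}
def ray(n,u,v):
    K,T=C[n]["K"],C[n]["T"]; d=np.array([(u-K[0,2])/K[0,0],-(v-K[1,2])/K[1,1],-1]); return T[:3,3],T[:3,:3]@d
def onz(n,u,v,z):
    o,d=ray(n,u,v); return o+d*(z-o[2])/d[2]
def tri(p,q):
    o1,d1=ray("scene",*p);o2,d2=ray("top",*q)
    d1=d1/np.linalg.norm(d1);d2=d2/np.linalg.norm(d2)
    s=np.linalg.lstsq(np.c_[d1,-d2],o2-o1,rcond=None)[0]
    a,b=o1+s[0]*d1,o2+s[1]*d2; return (a+b)/2,np.linalg.norm(a-b)
def proj(n,P):
    K,T=C[n]["K"],C[n]["T"]; p=T[:3,:3].T@(np.asarray(P,float)-T[:3,3]); return np.array([K[0,0]*p[0]/-p[2]+K[0,2],K[1,1]*-p[1]/-p[2]+K[1,2]])
E
python3 - <<'E'
from h import *
t=lambda x,y:(x/4.7+180-.4,y/4.7+170-.4)
s=lambda x,y:(x/4+220-.4,y/4+150-.4)
print("top corners");cs=[onz("top",*t(*p),.018) for p in[(112,100),(686,98),(690,426),(106,432)]]
for c in cs: print(c.round(4))
print("scene corners");
for p in[(590,415),(410,567),(57,322),(245,213)]: print(onz("scene",*s(*p),.018).round(4))
for nm,p,q in[("foot",(519,321),(98,295)),("bar+y",(462,115),(255,396)),("bar-y",(318,44),(526,394)),("disc",(162,300),(614,212))]:
    P,e=tri(s(*p),t(*q)); print(nm,P.round(4),e.round(4))
# knob grip top: centre in top view at z=.08
print(onz("top",*t(618,209),.075), onz("top",*t(618,209),.088))
E
```

```text
top corners
[0.6236 0.2166 0.018 ]
[ 0.6304 -0.131   0.018 ]
[ 0.4333 -0.1346  0.018 ]
[0.4243 0.2139 0.018 ]
scene corners
[0.4279 0.2167 0.018 ]
[0.6243 0.222  0.018 ]
[ 0.6306 -0.1265  0.018 ]
[ 0.4319 -0.128   0.018 ]
foot [0.504  0.2004 0.138 ] 0.0003
bar+y [0.4543 0.1044 0.2281] 0.0021
bar-y [ 0.4558 -0.0287  0.2277] 0.0026
disc [ 0.5599 -0.0874  0.0219] 0.0011
[ 0.55896805 -0.0861694   0.075     ] [ 0.55818249 -0.08519107  0.088     ]
```

Call:
step_arm(plan=[{"grip": -1,"slide": [0,-0.03,0]},{"grip": -1,"slide": [0,-0.04,0]},{"grip": -1,"slide": [0,-0.04,0]},{"grip": -1,"spin": 6.55},{"grip": -1,"spin": 6.55},{"grip": -1,"spin": 6.55},{"grip": -1,"spin": 6.55},{"grip": -1,"spin": 6.55},{"grip": -1,"spin": 6.55},{"grip": -1,"spin": 6.55},{"grip": -1,"spin": 6.55},{"grip": -1,"spin": 6.55},{"grip": -1,"spin": 6.55},{"grip": -1,"spin": 6.55},{"grip": -1}])

```text
schema error: expected keys grip, slide, spin
```

Call:
step_arm(plan=[{"grip": -1,"slide": [0,-0.03,0],"spin": 0},{"grip": -1,"slide": [0,-0.04,0],"spin": 0},{"grip": -1,"slide": [0,-0.04,0],"spin": 0},{"grip": -1,"slide": [0,0,0],"spin": 6.55},{"grip": -1,"slide": [0,0,0],"spin": 6.55},{"grip": -1,"slide": [0,0,0],"spin": 6.55},{"grip": -1,"slide": [0,0,0],"spin": 6.55},{"grip": -1,"slide": [0,0,0],"spin": 6.55},{"grip": -1,"slide": [0,0,0],"spin": 6.55},{"grip": -1,"slide": [0,0,0],"spin": 6.55},{"grip": -1,"slide": [0,0,0],"spin": 6.55},{"grip": -1,"slide": [0,0,0],"spin": 6.55},{"grip": -1,"slide": [0,0,0],"spin": 6.55},{"grip": -1,"slide": [0,0,0],"spin": 6.55},{"grip": -1,"slide": [0,0,0],"spin": 0}])

```text
time_s: 1.35
ee_pos: [0.1587, 0.5265, 0.2791]
eef_rot: [-1.571, 0.0, 0.015]
force: [-0.7, 0.6, 1.0]
grip_width: 0.094
```

Call:
step_arm(plan=[{"grip": -1,"slide": [0.0218,0,-0.0344],"spin": 0},{"grip": -1,"slide": [0.0218,0,-0.0344],"spin": 0},{"grip": -1,"slide": [0.0218,0,-0.0344],"spin": 0},{"grip": -1,"slide": [0.0218,0,-0.0344],"spin": 0},{"grip": -1,"slide": [0.0218,0,-0.0344],"spin": 0},{"grip": -1,"slide": [0.0218,0,-0.0344],"spin": 0},{"grip": -1,"slide": [0.0218,0,-0.0344],"spin": 0},{"grip": -1,"slide": [0.0218,0,-0.0344],"spin": 0},{"grip": -1,"slide": [0.0218,0,-0.0344],"spin": 0},{"grip": -1,"slide": [0.0218,0,-0.0344],"spin": 0},{"grip": -1,"slide": [0.0218,0,-0.0344],"spin": 0},{"grip": -1,"slide": [0.0218,0,-0.0344],"spin": 0},{"grip": -1,"slide": [0.0218,0,-0.0344],"spin": 0},{"grip": -1,"slide": [0.0218,0,-0.0344],"spin": 0},{"grip": -1,"slide": [0.0218,0,-0.0344],"spin": 0},{"grip": -1,"slide": [0.0218,0,-0.0344],"spin": 0},{"grip": -1,"slide": [0.0218,0,-0.0344],"spin": 0},{"grip": -1,"slide": [0.0218,0,-0.0344],"spin": 0},{"grip": -1,"slide": [0,0,0],"spin": 0},{"grip": -1,"slide": [0,0,0],"spin": 0}])

```text
time_s: 3.02
ee_pos: [0.5639, -0.0858, 0.2781]
eef_rot: [-1.57, 0.002, 0.022]
force: [-0.6, 0.6, 0.3]
grip_width: 0.0937
```

Call:
step_arm(plan=[{"grip": -1,"slide": [-0.003,0.02,0],"spin": 0},{"grip": -1,"slide": [0,0.03,0],"spin": 0},{"grip": -1,"slide": [0,0.03,0],"spin": 0},{"grip": -1,"slide": [0,0.03,0],"spin": 0},{"grip": -1,"slide": [0,0,0],"spin": 0},{"grip": -1,"slide": [0,0,0],"spin": 0}])

```text
time_s: 3.52
ee_pos: [0.5602, -0.0835, 0.1697]
eef_rot: [-1.57, 0.001, 0.023]
force: [0.7, 0.2, 0.7]
grip_width: 0.0942
```

Run:
```python
from h import *
a=cams.camera("top")[150:300,180:380]; cv2.imwrite('pics/t2.png',cv2.resize(a,None,fx=4,fy=4,interpolation=cv2.INTER_CUBIC))
a=cams.camera("scene")[130:280,210:410]; cv2.imwrite('pics/s2.png',cv2.resize(a,None,fx=4,fy=4,interpolation=cv2.INTER_CUBIC))
o=get_obs();print(o["ee_pos"],o["qpos"])
```

```text
[ 0.56150805 -0.08411719  0.17192182] [-2.13245429e-01  3.35611110e-01  1.46831841e+00  7.28473387e-05
  1.33460467e+00 -2.35395856e-01]
```

View pics/s2.png

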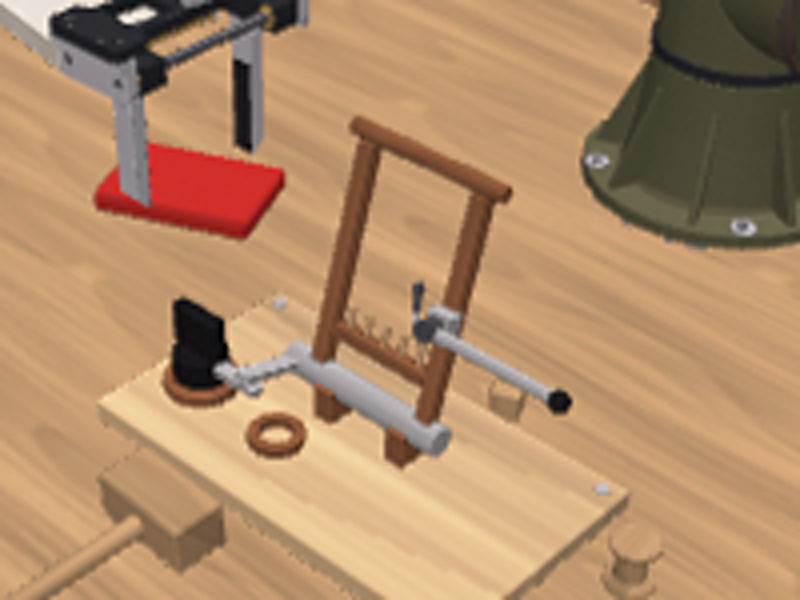

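View pics/t2.png

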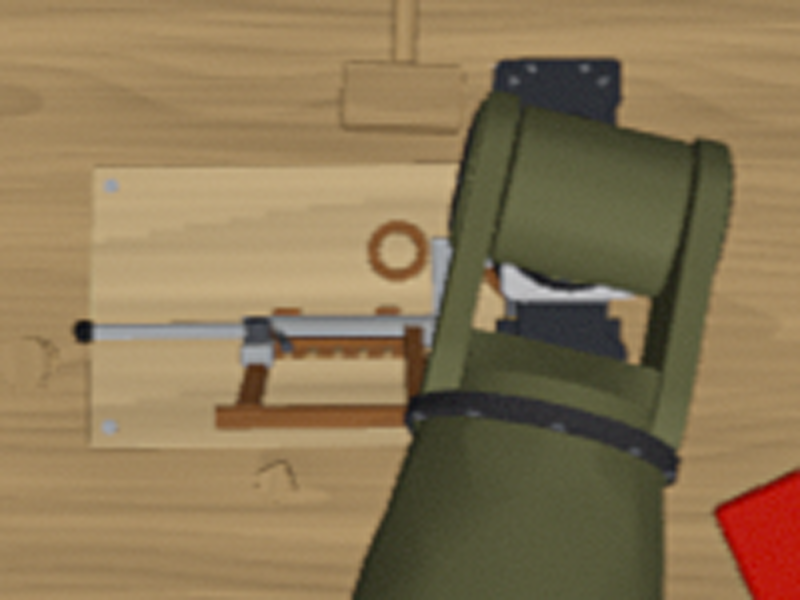

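Run:
```python
from h import *
a=cams.camera("scene"); cv2.imwrite('pics/s3.png',a)
o=get_obs();print(o["ee_pos"],o["time_s"], proj("scene",o["ee_pos"]))
for z in(.17,.27,.35,.4,.45): print(z,proj("scene",[.5615,-.084,z]))
```

```text
[ 0.56158459 -0.08428797  0.17195028] 3.6667 [258.19432815 183.99629899]
0.17 [258.31192929 184.60141638]
0.27 [256.81446529 153.46392206]
0.35 [255.49584885 126.04529174]
0.4 [254.6100462  107.62636817]
0.45 [253.67174676  88.1158534 ]
```

View pics/s3.png

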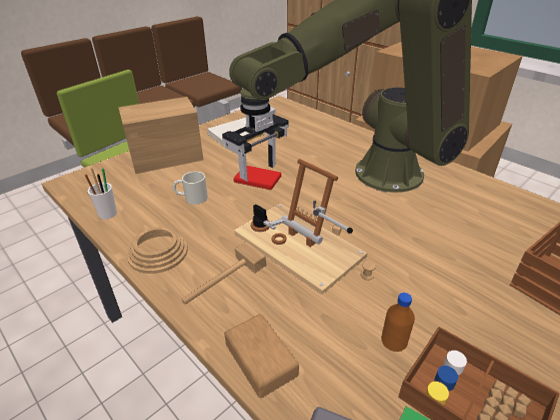

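Call:
step_arm(plan=[{"grip": -1,"slide": [-0.001,0.02,-0.001],"spin": 0},{"grip": -1,"slide": [0,0.025,0],"spin": 0},{"grip": -1,"slide": [0,0.025,0],"spin": 0},{"grip": -1,"slide": [0,0.02,0],"spin": 0},{"grip": -1,"slide": [0,0.018,0],"spin": 0},{"grip": -1,"slide": [0,0,0],"spin": 0},{"grip": -1,"slide": [0,0,0],"spin": 0},{"grip": -1,"slide": [0,0,0],"spin": 0}])

```text
time_s: 4.33
ee_pos: [0.5609, -0.0857, 0.0636]
eef_rot: [-1.571, -0.003, 0.021]
force: [0.4, 0.5, 0.5]
grip_width: 0.0942
```

Run:
```python
from h import *
a=cams.camera("scene")[130:280,210:410]; cv2.imwrite('pics/s4.png',cv2.resize(a,None,fx=4,fy=4,interpolation=cv2.INTER_CUBIC))
o=get_obs();print(o["ee_pos"],o["qpos"],o["force"])
```

```text
[ 0.56086163 -0.08571784  0.0635546 ] [-2.16210747e-01  4.42913126e-01  1.58517968e+00 -1.38476880e-06
  1.11046443e+00 -2.36881574e-01] [ 0.34668706  0.53038026 -0.70437427]
```

View pics/s4.png

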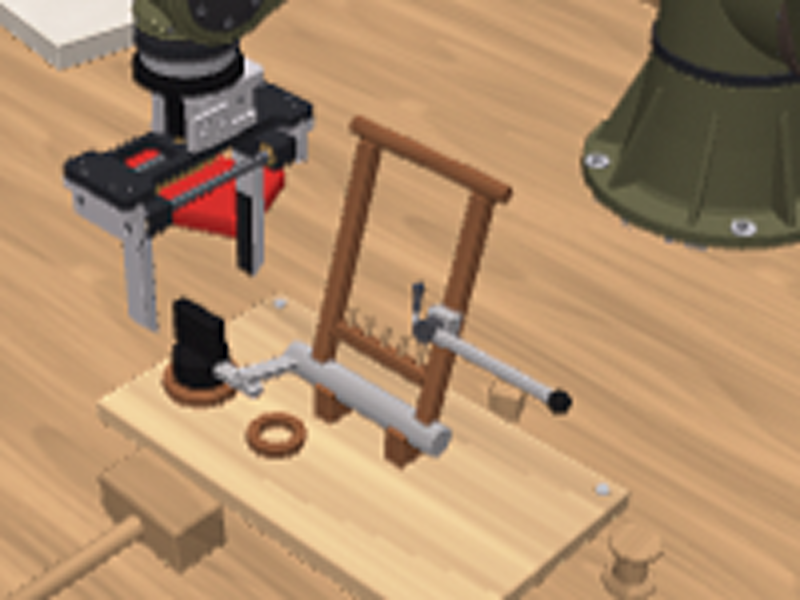

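Run:
```python
from h import *
for x in(.5607-.053,.5607,.5607+.053):
  for z in(.0636,.088): 
    p=proj("scene",[x,-.0857,z]); print(x,z,(p-[210,130])*4, proj("top",[x,-.0857,z]))
```

```text
0.5076999999999999 0.0636 [250.05502281 306.7879941 ] [310.42752566 233.13538048]
0.5076999999999999 0.088 [249.41571625 280.80184913] [311.10777702 232.98531151]
0.5607 0.0636 [198.27354028 336.29673518] [310.60692464 213.67888737]
0.5607 0.088 [197.00313344 310.03974975] [311.28805032 213.13177641]
0.6137 0.0636 [143.9839291  367.23478486] [310.78488611 194.37829759]
0.6137 0.088 [142.02092235 340.71109501] [311.46684971 193.44056424]
```

Run:
```python
from h import *
a=cams.camera("scene")[140:240,215:315]; cv2.imwrite('pics/s5.png',cv2.resize(a,None,fx=6,fy=6,interpolation=cv2.INTER_CUBIC))
a=cams.camera("top")[140:260,240:380]; cv2.imwrite('pics/t5.png',cv2.resize(a,None,fx=5,fy=5,interpolation=cv2.INTER_CUBIC))
o=get_obs();print(o["ee_pos"],o["force"],o["time_s"])
```

```text
[ 0.56051837 -0.0856825   0.0629933 ] [ 0.11962991 -0.4398166  -0.26487561] 4.4833
```

View pics/s5.png

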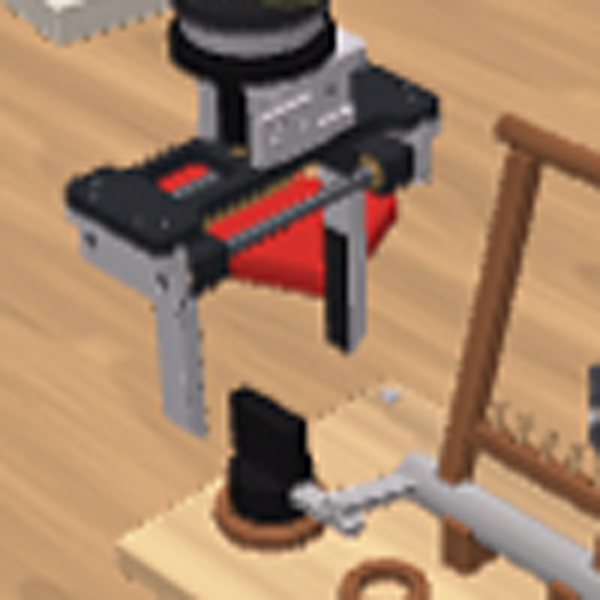

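View pics/t5.png

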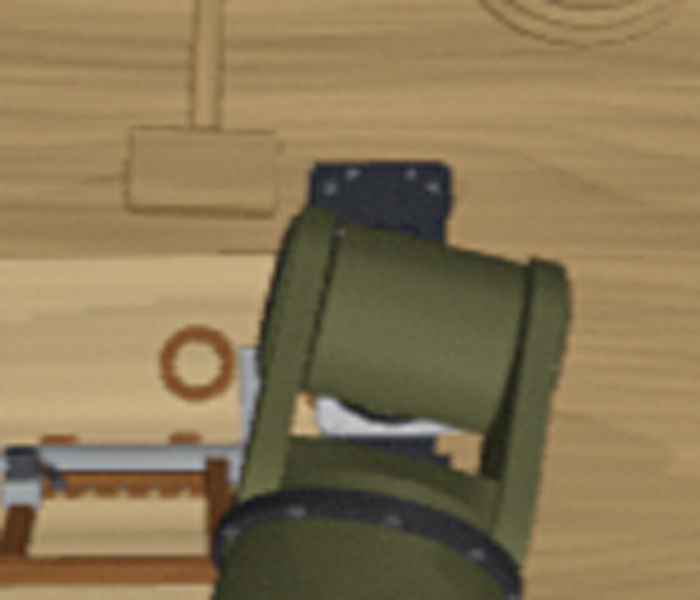

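Run:
```python
from h import *
s=lambda x,y:(x/6+215-.4,y/6+140-.4)
t=lambda x,y:(x/5+240-.4,y/5+140-.4)
print(tri(s(68,190),t(450,165)),tri(s(160,245),t(313,165)))
```

```text
(array([ 0.64680238, -0.11582991,  0.2372315 ]), np.float64(0.0027372546781896205)) (array([ 0.64623931, -0.05158211,  0.23719348]), np.float64(0.0015051598716121016))
```

Run:
```python
from h import *
s=lambda x,y:(x/6+215-.4,y/6+140-.4)
def onx(p,x):
    o,d=ray("scene",*p); return o+d*(x-o[0])/d[0]
print(onx(s(165,425),.62),onx(s(205,437),.62),onx(s(345,352),.501),onx(s(328,340),.513),onx(s(362,345),.501))
def ony(p,y):
    o,d=ray("scene",*p); return o+d*(y-o[1])/d[1]
print(ony(s(205,437),-.077),ony(s(345,352),-.077))
```

```text
[ 0.62       -0.09174319  0.10519203] [ 0.62       -0.06165763  0.11423696] [ 0.501     -0.0940102  0.0876708] [ 0.513      -0.09324534  0.1013585 ] [ 0.501      -0.08118043  0.09840233]
[ 0.60795543 -0.077       0.09956379] [ 0.51643309 -0.077       0.10384186]
```

Call:
step_arm(plan=[{"grip": -1,"slide": [0,0.01,0],"spin": 0},{"grip": -1,"slide": [0,0.01,0],"spin": 0},{"grip": -1,"slide": [0,0.01,0],"spin": 0},{"grip": -1,"slide": [0,0,0],"spin": 0},{"grip": -1,"slide": [0,0,0],"spin": 0}])

```text
time_s: 4.9
ee_pos: [0.5592, -0.0854, 0.0304]
eef_rot: [-1.57, 0.002, 0.02]
force: [0.2, 0.7, 0.9]
grip_width: 0.0939
```

Run:
```python
from h import *
a=cams.camera("scene")[140:240,215:315]; cv2.imwrite('pics/s6.png',cv2.resize(a,None,fx=6,fy=6,interpolation=cv2.INTER_CUBIC))
o=get_obs();print(o["ee_pos"],o["force"],o["time_s"])
```

```text
[ 0.55963061 -0.08552363  0.03110207] [-0.01776136 -0.28675323 -0.14988225] 4.95
```

View pics/s6.png

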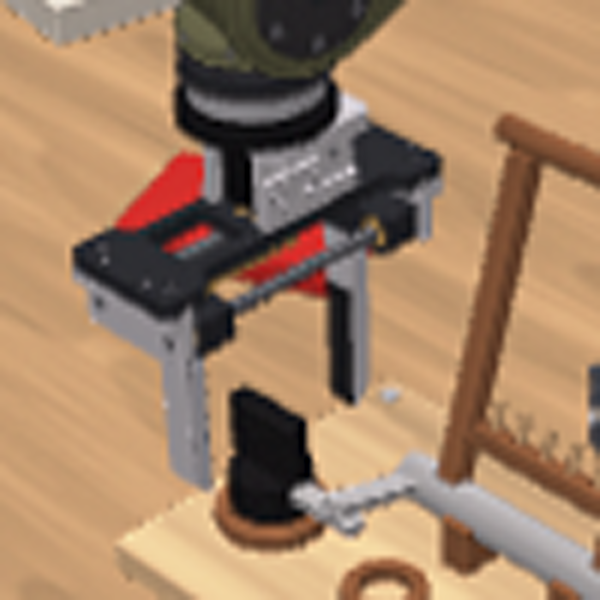

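Call:
step_arm(plan=[{"grip": 0,"slide": [0,0,0],"spin": 0},{"grip": 0,"slide": [0,0,0],"spin": 0},{"grip": 0,"slide": [0,0,0],"spin": 0},{"grip": 0.3,"slide": [0,0,0],"spin": 0},{"grip": 0.5,"slide": [0,0,0],"spin": 0},{"grip": 0.6,"slide": [0,0,0],"spin": 0},{"grip": 0.8,"slide": [0,0,0],"spin": 0},{"grip": 1,"slide": [0,0,0],"spin": 0},{"grip": 1,"slide": [0,0,0],"spin": 0},{"grip": 1,"slide": [0,0,0],"spin": 0}], force=25)

```text
time_s: 5.78
ee_pos: [0.5598, -0.0855, 0.0314]
eef_rot: [-1.571, 0.0, 0.02]
force: [0.7, 0.5, -1.2]
grip_width: 0.0308
```

Run:
```python
from h import *
a=cams.camera("scene")[140:240,215:315]; cv2.imwrite('pics/s7.png',cv2.resize(a,None,fx=6,fy=6,interpolation=cv2.INTER_CUBIC))
o=get_obs();print(o["ee_pos"],o["force"],o["grip_width"],o["time_s"])
```

```text
[ 0.55977552 -0.0855442   0.03146588] [ 0.58747704 -0.00355926  0.43017836] 0.026744521607985253 5.8333
```

View pics/s7.png

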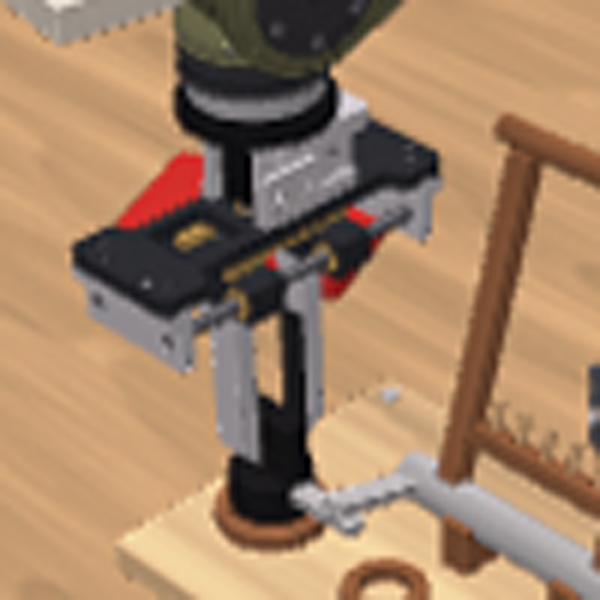

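Call:
step_arm(plan=[{"grip": 1,"slide": [0,0,0],"spin": 0},{"grip": 1,"slide": [0,0,0],"spin": 0},{"grip": 1,"slide": [0,0,0],"spin": 0},{"grip": 1,"slide": [0,0,0],"spin": 0}])

```text
time_s: 6.17
ee_pos: [0.5606, -0.0855, 0.0316]
eef_rot: [-1.571, -0.002, 0.021]
force: [5.4, -0.3, -3.8]
grip_width: 0.0138
```

Call:
step_arm(plan=[{"grip": 1,"slide": [0,0,0],"spin": 4},{"grip": 1,"slide": [0,0,0],"spin": 5},{"grip": 1,"slide": [0,0,0],"spin": 5},{"grip": 1,"slide": [0,0,0],"spin": 5},{"grip": 1,"slide": [0,0,0],"spin": 5},{"grip": 1,"slide": [0,0,0],"spin": 0}])

```text
time_s: 6.67
ee_pos: [0.5609, -0.0856, 0.0316]
eef_rot: [-1.57, -0.003, -0.404]
force: [7.5, -0.9, -4.1]
grip_width: 0.0138
```

Run:
```python
from h import *
a=cams.camera("scene")[140:240,215:315]; cv2.imwrite('pics/s8.png',cv2.resize(a,None,fx=6,fy=6,interpolation=cv2.INTER_CUBIC))
o=get_obs();print(o["ee_pos"],o["force"],o["moment"],o["grip_width"],o["time_s"])
```

```text
[ 0.56093349 -0.08558088  0.03154739] [ 9.25773456 -0.11707516 -4.64666913] [-0.08072745 -1.5470856   0.01895311] 0.013668581704699583 6.7167
```

View pics/s8.png

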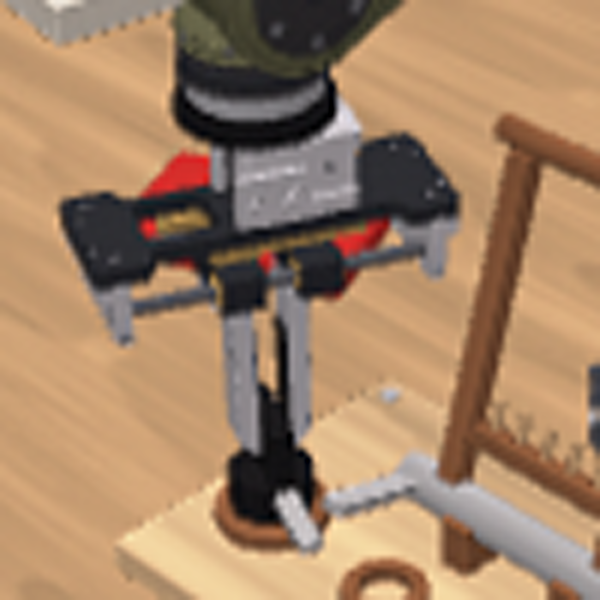

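Call:
step_arm(plan=[{"grip": 1,"slide": [0.001,0,0.0004],"spin": 5},{"grip": 1,"slide": [0,0,0],"spin": 5},{"grip": 1,"slide": [0,0,0],"spin": 5},{"grip": 1,"slide": [0,0,0],"spin": 5},{"grip": 1,"slide": [0,0,0],"spin": 5},{"grip": 1,"slide": [0,0,0],"spin": 5},{"grip": 1,"slide": [0,0,0],"spin": 5},{"grip": 1,"slide": [0,0,0],"spin": 5},{"grip": 1,"slide": [0,0,0],"spin": 5},{"grip": 1,"slide": [0,0,0],"spin": 5},{"grip": 1,"slide": [0,0,0],"spin": 3},{"grip": 1,"slide": [0,0,0],"spin": 0}])

```text
time_s: 7.72
ee_pos: [0.5617, -0.0862, 0.0316]
eef_rot: [-1.569, -0.001, -1.327]
force: [5.8, -3.6, -4.1]
grip_width: 0.0139
```

Run:
```python
from h import *
a=cams.camera("scene")[140:240,215:315]; cv2.imwrite('pics/s9.png',cv2.resize(a,None,fx=6,fy=6,interpolation=cv2.INTER_CUBIC))
o=get_obs();print(o["ee_pos"],o["eef_rot"],o["force"],o["moment"],o["grip_width"],o["time_s"])
```

```text
[ 0.5616855  -0.08617612  0.03154186] [-1.56900799e+00 -1.46319805e-03 -1.32474970e+00] [ 5.66227191 -3.94400323 -4.69665957] [-0.79454191 -1.06263176 -0.07652951] 0.013874722488318265 7.7667
```

View pics/s9.png

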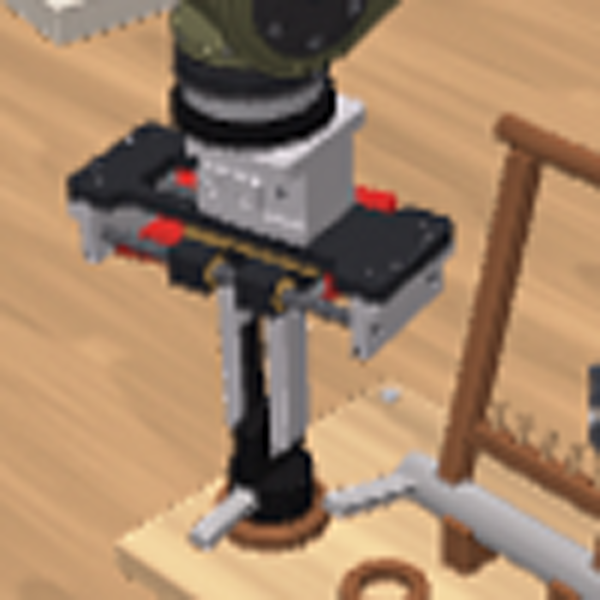

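Call:
step_arm(plan=[{"grip": 0.2,"slide": [0,0,0],"spin": 0},{"grip": 0.1,"slide": [0,0,0],"spin": 0},{"grip": 0.1,"slide": [0,0,0],"spin": 0},{"grip": 0.1,"slide": [0,0,0],"spin": 0},{"grip": 0.1,"slide": [0,0,0],"spin": 0},{"grip": 0.1,"slide": [0,0,0],"spin": 0},{"grip": 0.1,"slide": [0,-0.01,0],"spin": 0},{"grip": 0.1,"slide": [0,-0.02,0],"spin": 0},{"grip": 0.1,"slide": [0,-0.03,0],"spin": 0},{"grip": 0.1,"slide": [0,-0.04,0],"spin": 0},{"grip": 0.1,"slide": [0,-0.04,0],"spin": 0},{"grip": 0.1,"slide": [0,-0.04,0],"spin": 0},{"grip": 0.1,"slide": [0,-0.04,0],"spin": 0},{"grip": 0.1,"slide": [0,0,0],"spin": 0}])

```text
time_s: 8.93
ee_pos: [0.5627, -0.0859, 0.2607]
eef_rot: [-1.56, -0.006, -1.323]
force: [-0.7, -0.3, -0.2]
grip_width: 0.0424
```

Run:
```python
from h import *
S=cams.camera("scene");T=cams.camera("top");cv2.imwrite("pics/sA.png",S);cv2.imwrite("pics/tA.png",T)
a=S[140:265,215:375]; cv2.imwrite('pics/s10.png',cv2.resize(a,None,fx=5,fy=4.7,interpolation=cv2.INTER_CUBIC))
# black foot blobs
m=lambda I,r:[(np.array(c)+[r[2],r[0]]).round(2) for c in [None]] 
def blob(I,y0,y1,x0,x1):
    g=I[y0:y1,x0:x1].max(2).astype(float); w=np.clip(90-g,0,None); ys,xs=np.mgrid[y0:y1,x0:x1]; return (w*xs).sum()/w.sum(),(w*ys).sum()/w.sum()
s=blob(S,222,238,342,358); t=blob(T,226,240,194,206)
print(s,t,tri(s,t))
o=get_obs();print(o["ee_pos"],o["eef_rot"],o["force"],o["grip_width"],o["time_s"])
```

```text
(np.float64(349.3638268156425), np.float64(229.99511173184356)) (np.float64(200.4060370009737), np.float64(232.33885102239532)) (array([0.50404062, 0.20059772, 0.1376168 ]), np.float64(0.0003088166582891592))
[ 0.56116906 -0.08561036  0.25341779] [-1.56779911e+00 -1.46586482e-03 -1.32344943e+00] [-0.09397633  0.05260998 -1.18189794] 0.04255873415751341 9.0333
```

View pics/s10.png

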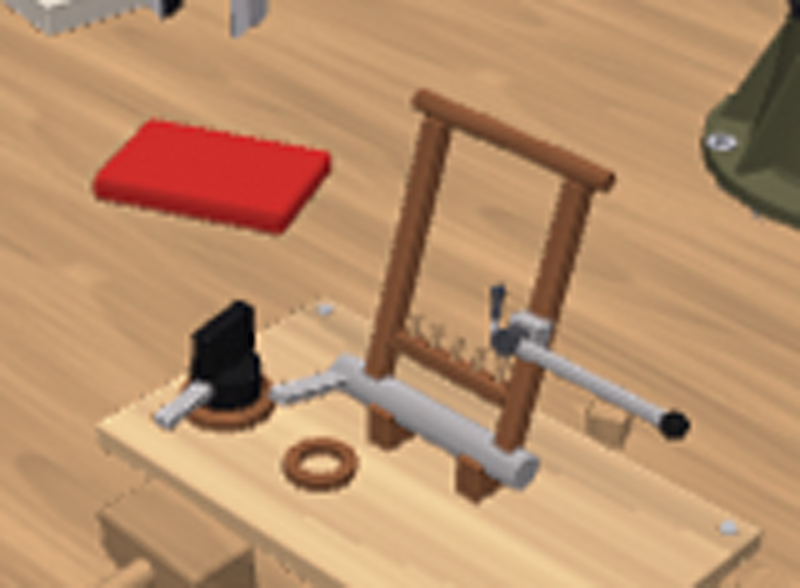

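Run:
```python
from h import *
print(tri((505/5+215-.4,338/4.7+140-.4),(302/4.7+180-.4,293/4.7+170-.4)))
for P in([.504,.2006,.1376],[.506,.2006,.115],[.506,.091,.115],[.504,.091,.1376]): print(P,proj("scene",P),proj("top",P))
```

```text
(array([0.50750896, 0.08886929, 0.13870261]), np.float64(0.002383142921629667))
[0.504, 0.2006, 0.1376] [349.43502173 229.99146341] [200.45427079 232.31711839]
[0.506, 0.2006, 0.115] [348.15579593 237.07770365] [201.97352663 231.70546785]
[0.506, 0.091, 0.115] [316.6190417  218.51876621] [244.05296264 232.37956827]
[0.504, 0.091, 0.1376] [317.47845503 211.62871547] [243.37559079 233.00468154]
```

Call:
step_arm(plan=[{"grip": 1,"slide": [0,0,0],"spin": -7},{"grip": 1,"slide": [0,0,0],"spin": -7},{"grip": 1,"slide": [0,0,0],"spin": -7},{"grip": 1,"slide": [0,0,0],"spin": -7},{"grip": 1,"slide": [0,0,0],"spin": -7},{"grip": 1,"slide": [0,0,0],"spin": -7},{"grip": 1,"slide": [0,0,0],"spin": -7},{"grip": 1,"slide": [0,0,0],"spin": -7},{"grip": 1,"slide": [0,0,0],"spin": -7},{"grip": 1,"slide": [0,0,0],"spin": -7},{"grip": 1,"slide": [0,0,0],"spin": -7},{"grip": 1,"slide": [0,0,0.02],"spin": 0},{"grip": 1,"slide": [-0.0074,0,0.035],"spin": 0},{"grip": 1,"slide": [-0.0074,0,0.035],"spin": 0},{"grip": 1,"slide": [-0.0074,0,0.035],"spin": 0},{"grip": 1,"slide": [-0.0074,0,0.035],"spin": 0},{"grip": 1,"slide": [-0.0074,0,0.035],"spin": 0},{"grip": 1,"slide": [-0.0074,0,0.035],"spin": 0},{"grip": 1,"slide": [-0.0054,0,0.035],"spin": 0},{"grip": 1,"slide": [0,0,0],"spin": 0}])

```text
time_s: 10.7
ee_pos: [0.5037, 0.1829, 0.2502]
eef_rot: [-1.57, 0.002, 0.025]
force: [0.4, 0.0, 0.2]
grip_width: 0.0004
```

Run:
```python
from h import *
o=get_obs();print(o["ee_pos"],o["eef_rot"],o["force"],o["grip_width"],o["time_s"])
S=cams.camera("scene")
o=get_obs();print(o["ee_pos"],o["eef_rot"],o["force"],o["grip_width"],o["time_s"])
a=S[60:260,250:450]; cv2.imwrite('pics/s11.png',cv2.resize(a,None,fx=3,fy=3,interpolation=cv2.INTER_CUBIC))
```

```text
[0.50373254 0.1828877  0.25023563] [-1.57043152  0.00237386  0.02476096] [0.42447325 0.03801398 0.15487486] 0.00044738815284459127 10.7
[0.50438659 0.1806117  0.25021131] [-1.57117776  0.00227649  0.02435328] [ 0.47644379 -0.524515    0.14006107] 0.00026987830383701716 10.75
```

View pics/s11.png

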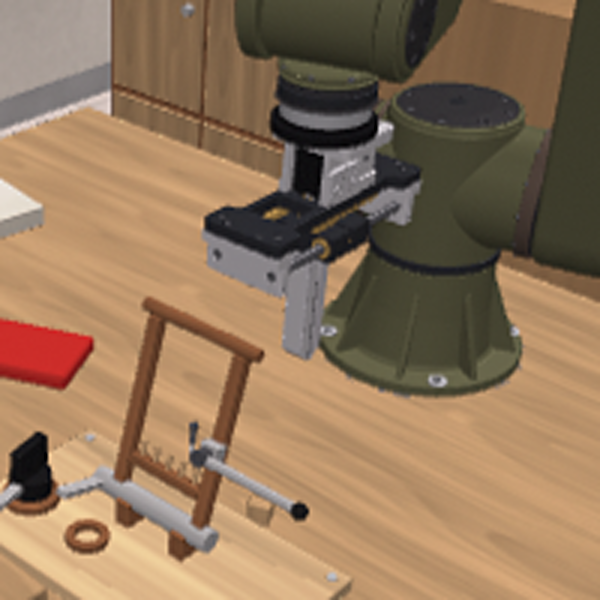

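Run:
```python
from h import *
for z in(.25,.27,.285,.3): print(z,[((proj("scene",[.5044+dx,.181+dy,z])-[250,60])*3).round(0) for dx,dy in((.012,-.008),(.012,.008),(-.012,.008))])
```

```text
0.25 [array([274., 394.]), array([290., 402.]), array([309., 390.])]
0.27 [array([276., 373.]), array([292., 381.]), array([311., 369.])]
0.285 [array([278., 357.]), array([294., 365.]), array([313., 353.])]
0.3 [array([279., 341.]), array([295., 349.]), array([315., 337.])]
```

Call:
step_arm(plan=[{"grip": 1,"slide": [0.002,0.03,0],"spin": 0},{"grip": 1,"slide": [0,0.03,0],"spin": 0},{"grip": 1,"slide": [0,0.03,0],"spin": 0},{"grip": 1,"slide": [0,0.03,0],"spin": 0},{"grip": 1,"slide": [0,0.01,0],"spin": 0},{"grip": 1,"slide": [0,0,0],"spin": 0},{"grip": 1,"slide": [0,0,0],"spin": 0},{"grip": 1,"slide": [0,0,0],"spin": 0}])

```text
time_s: 11.42
ee_pos: [0.5085, 0.1783, 0.1232]
eef_rot: [-1.57, -0.002, 0.02]
force: [-1.0, -0.1, -0.8]
grip_width: 0.0008
```

Run:
```python
from h import *
S=cams.camera("scene");T=cams.camera("top")
o=get_obs();print(o["ee_pos"],o["eef_rot"],o["force"],o["grip_width"],o["time_s"])
a=S[120:260,280:420]; cv2.imwrite('pics/s12.png',cv2.resize(a,None,fx=4,fy=4,interpolation=cv2.INTER_CUBIC))
a=T[170:290,160:350]; cv2.imwrite('pics/t12.png',cv2.resize(a,None,fx=4,fy=4,interpolation=cv2.INTER_CUBIC))
```

```text
[0.50840032 0.17848417 0.12307771] [-1.5702011  -0.00241784  0.02037947] [ 0.31807769  0.88825295 -0.1582785 ] 0.0005779940345744341 11.5167
```

View pics/s12.png

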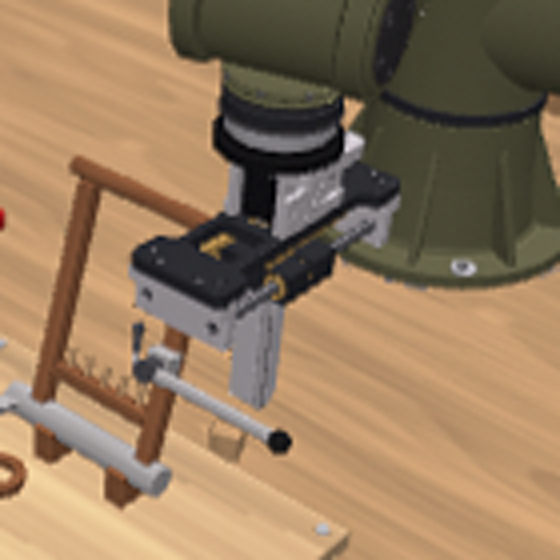

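View pics/t12.png

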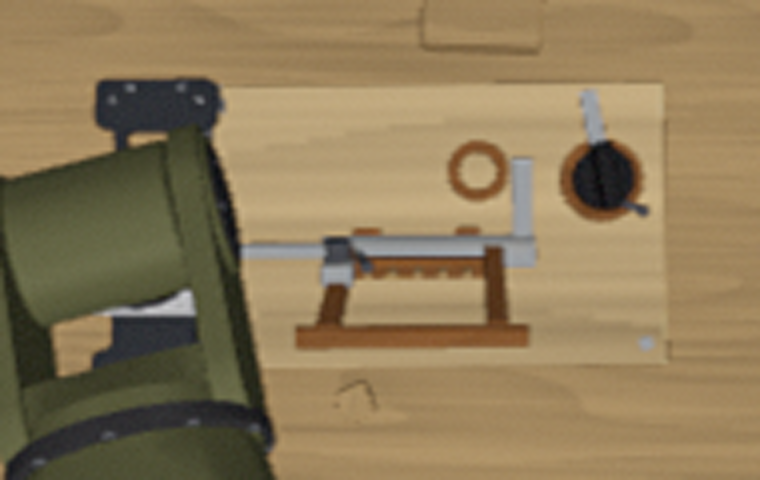

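Call:
step_arm(plan=[{"grip": 1,"slide": [-0.002,0.01,0],"spin": 0},{"grip": 1,"slide": [0,0.008,0],"spin": 0},{"grip": 1,"slide": [0.003,0.008,-0.002],"spin": 0},{"grip": 1,"slide": [0.004,0.008,-0.002],"spin": 0},{"grip": 1,"slide": [0.004,0.008,-0.002],"spin": 0},{"grip": 1,"slide": [0,0,0],"spin": 0}])

```text
time_s: 12.02
ee_pos: [0.5168, 0.1719, 0.0775]
eef_rot: [-1.572, 0.002, 0.02]
force: [0.6, 1.4, 0.8]
grip_width: 0.0007
```

Run:
```python
from h import *
S=cams.camera("scene")
o=get_obs();print(o["ee_pos"],o["eef_rot"],o["force"],o["grip_width"],o["time_s"])
a=S[140:280,280:420]; cv2.imwrite('pics/s13.png',cv2.resize(a,None,fx=4,fy=4,interpolation=cv2.INTER_CUBIC))
```

```text
[0.51651816 0.17207378 0.07818665] [-1.57146935  0.00220077  0.01995533] [0.2047329  1.19892501 2.38434873] 0.00029842749204438395 12.0667
```

View pics/s13.png

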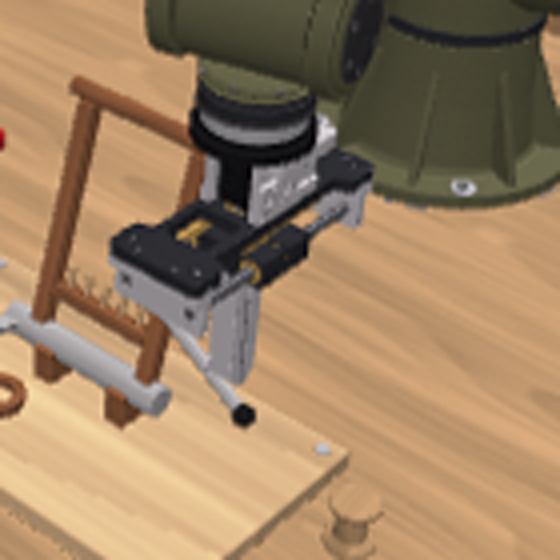

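Call:
step_arm(plan=[{"grip": 1,"slide": [0.006,0.004,-0.002],"spin": 0},{"grip": 1,"slide": [0.006,0.008,-0.002],"spin": 0},{"grip": 1,"slide": [0.005,0.008,-0.002],"spin": 0},{"grip": 1,"slide": [0,0,0],"spin": 0}])

```text
time_s: 12.4
ee_pos: [0.5349, 0.1663, 0.0578]
eef_rot: [-1.571, -0.0, 0.02]
force: [5.1, 2.0, 2.0]
grip_width: 0.0004
```

Run:
```python
from h import *
S=cams.camera("scene")
o=get_obs();print(o["ee_pos"],o["eef_rot"],o["force"],o["grip_width"],o["time_s"])
a=S[140:280,280:420]; cv2.imwrite('pics/s14.png',cv2.resize(a,None,fx=4,fy=4,interpolation=cv2.INTER_CUBIC))
```

```text
[0.53482079 0.16661705 0.05844569] [-1.57070934e+00 -5.84650761e-04  1.98869287e-02] [3.73918407 1.9217358  1.21497264] 3.9039231539499206e-05 12.45
```

View pics/s14.png

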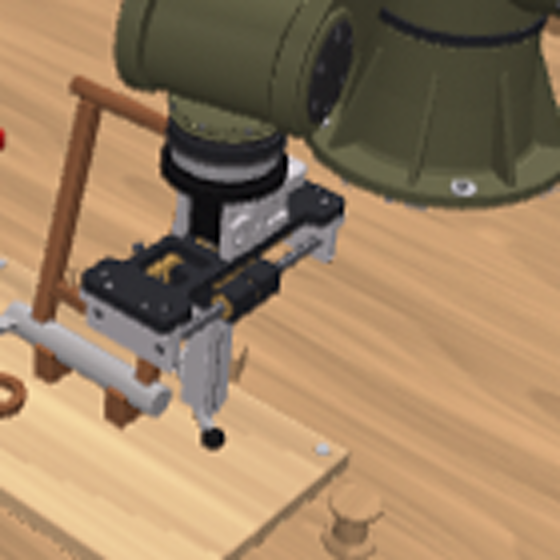

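Run:
```python
from h import *
for th in(0,.3,.5,.6,.7,.8,.9,1.,1.2,1.7):
  F=np.array([.5045,.0905,.1376])+.11*np.array([.479*np.sin(th)-.019*np.cos(th)*0,np.cos(th),-.878*np.sin(th)])
  print(th,F.round(3),((proj("scene",F)-[280,140])*4).round(0))
```

```text
0 [0.504 0.2   0.138] [277. 360.]
0.3 [0.52  0.196 0.109] [252. 402.]
0.5 [0.53  0.187 0.091] [230. 423.]
0.6 [0.534 0.181 0.083] [218. 431.]
0.7 [0.538 0.175 0.075] [205. 438.]
0.8 [0.542 0.167 0.068] [192. 443.]
0.9 [0.546 0.159 0.062] [179. 447.]
1.0 [0.549 0.15  0.056] [165. 449.]
1.2 [0.554 0.13  0.048] [138. 448.]
1.7 [0.557 0.076 0.042] [ 78. 419.]
```

Call:
step_arm(plan=[{"grip": 1,"slide": [0.002,0.008,-0.002],"spin": 0},{"grip": 1,"slide": [0.003,0.008,-0.002],"spin": 0},{"grip": 1,"slide": [0.004,0.008,-0.002],"spin": 0},{"grip": 1,"slide": [0,0,0],"spin": 0}])

```text
time_s: 12.78
ee_pos: [0.5423, 0.1604, 0.0329]
eef_rot: [-1.572, 0.004, 0.02]
force: [0.5, -0.1, -0.9]
grip_width: 0.0005
```

Run:
```python
from h import *
S=cams.camera("scene")
o=get_obs();print(o["ee_pos"],o["eef_rot"],o["force"],o["grip_width"],o["time_s"])
a=S[140:280,280:420]; cv2.imwrite('pics/s15.png',cv2.resize(a,None,fx=4,fy=4,interpolation=cv2.INTER_CUBIC))
```

```text
[0.54236625 0.16065383 0.03384294] [-1.57137529  0.00284117  0.02004394] [ 0.01478282 -0.34286903  0.08162642] 0.0005486110049684378 12.8333
```

View pics/s15.png

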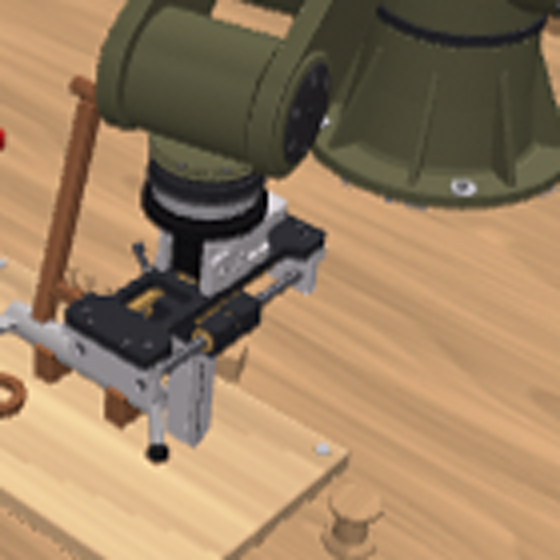

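Run:
```python
from h import *
for i in range(3): S=cams.camera("scene")
o=get_obs();print(o["ee_pos"],o["eef_rot"],o["force"],o["grip_width"],o["time_s"])
a=S[140:280,280:420]; cv2.imwrite('pics/s16.png',cv2.resize(a,None,fx=4,fy=4,interpolation=cv2.INTER_CUBIC))
```

```text
[0.54290212 0.16118846 0.03545496] [-1.57079720e+00  2.69940179e-04  2.05295543e-02] [ 0.15600636 -0.03842778 -0.01007957] 0.0001198084427912261 12.9833
```

View pics/s16.png

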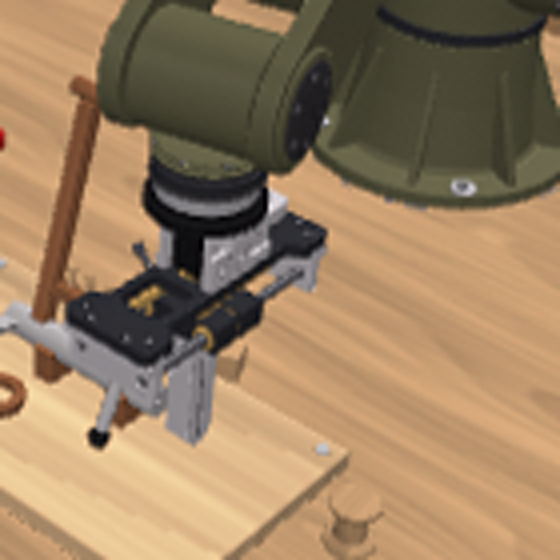

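Call:
step_arm(plan=[{"grip": 1,"slide": [0,-0.02,0.002],"spin": 0},{"grip": 1,"slide": [0,-0.04,0],"spin": 0},{"grip": 1,"slide": [0,-0.04,0],"spin": 0},{"grip": 1,"slide": [0,-0.04,0],"spin": 0},{"grip": 1,"slide": [0,-0.04,0],"spin": 0},{"grip": 1,"slide": [0,-0.04,0],"spin": 0},{"grip": 0,"slide": [0,0,0],"spin": 0},{"grip": -1,"slide": [-0.015,0,-0.0205],"spin": 0},{"grip": -1,"slide": [-0.015,0,-0.0205],"spin": 0},{"grip": -1,"slide": [-0.015,0,-0.0205],"spin": 0},{"grip": -1,"slide": [-0.015,0,-0.0205],"spin": 0},{"grip": -1,"slide": [-0.015,0,-0.0205],"spin": 0},{"grip": -1,"slide": [-0.015,0,-0.0205],"spin": 0},{"grip": -1,"slide": [0,0,0],"spin": 0},{"grip": -1,"slide": [0,0,0],"spin": 0},{"grip": -1,"slide": [0,0,0],"spin": 0}])

```text
time_s: 14.32
ee_pos: [0.4557, 0.0386, 0.2557]
eef_rot: [-1.571, -0.001, 0.02]
force: [0.6, -1.1, 0.6]
grip_width: 0.0638
```

Run:
```python
from h import *
S=cams.camera("scene")
o=get_obs();print(o["ee_pos"],o["eef_rot"],o["force"],o["grip_width"],o["time_s"])
a=S[100:280,210:410]; cv2.imwrite('pics/s17.png',cv2.resize(a,None,fx=4,fy=3.3,interpolation=cv2.INTER_CUBIC))
p=o["ee_pos"]
for z in(.235,.28,.3): print(z,[((proj("scene",[p[0]+dx,p[1],z])-[210,100])*[4,3.3]).round(0) for dx in(-.047,0,.047)])
```

```text
[0.45580481 0.03884204 0.25547891] [-1.57068825e+00 -2.53584145e-04  2.09231744e-02] [ 0.18844853  0.47931073 -0.63039565] 0.06771839202893236 14.3667
0.235 [array([472., 201.]), array([427., 222.]), array([379., 243.])]
0.28 [array([476., 153.]), array([430., 173.]), array([381., 194.])]
0.3 [array([478., 131.]), array([431., 151.]), array([382., 171.])]
```

View pics/s17.png

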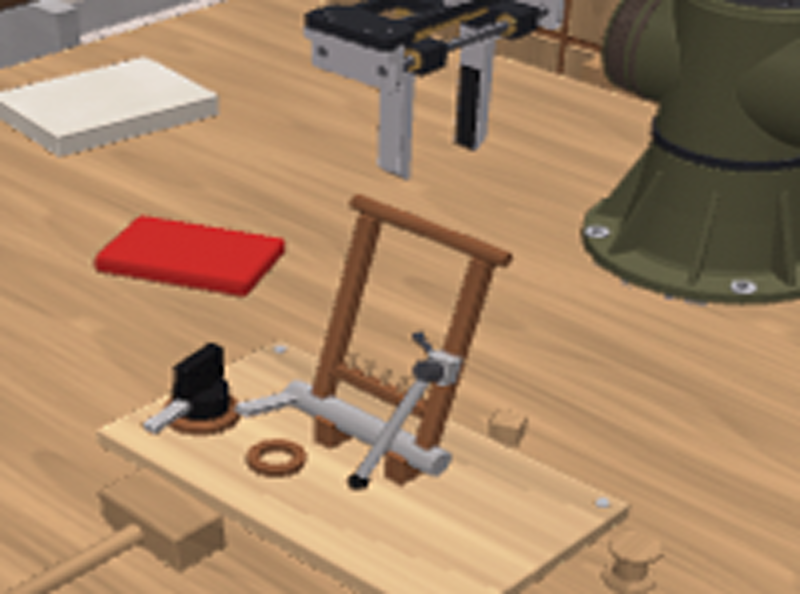

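Call:
step_arm(plan=[{"grip": -1,"slide": [-0.001,0.02,0],"spin": 0},{"grip": -1,"slide": [0,0.02,0],"spin": 0},{"grip": -1,"slide": [0,0.02,0],"spin": 0},{"grip": -1,"slide": [0,0.015,0],"spin": 0},{"grip": -1,"slide": [0,0.008,0],"spin": 0},{"grip": -1,"slide": [0,0,0],"spin": 0},{"grip": -1,"slide": [0,0,0],"spin": 0}])

```text
time_s: 14.95
ee_pos: [0.4548, 0.0387, 0.1728]
eef_rot: [-1.571, 0.0, 0.021]
force: [0.5, -0.1, 0.4]
grip_width: 0.0942
```

Run:
```python
from h import *
S=cams.camera("scene")
o=get_obs();print(o["ee_pos"],o["eef_rot"],o["force"],o["grip_width"],o["time_s"])
a=S[100:280,210:410]; cv2.imwrite('pics/s18.png',cv2.resize(a,None,fx=4,fy=3.3,interpolation=cv2.INTER_CUBIC))
```

```text
[0.45502558 0.03854384 0.17325518] [-1.57077482e+00 -9.73652076e-04  2.08420097e-02] [-0.29442147  0.56813898 -0.24362319] 0.09370943836451621 15.0
```

View pics/s18.png

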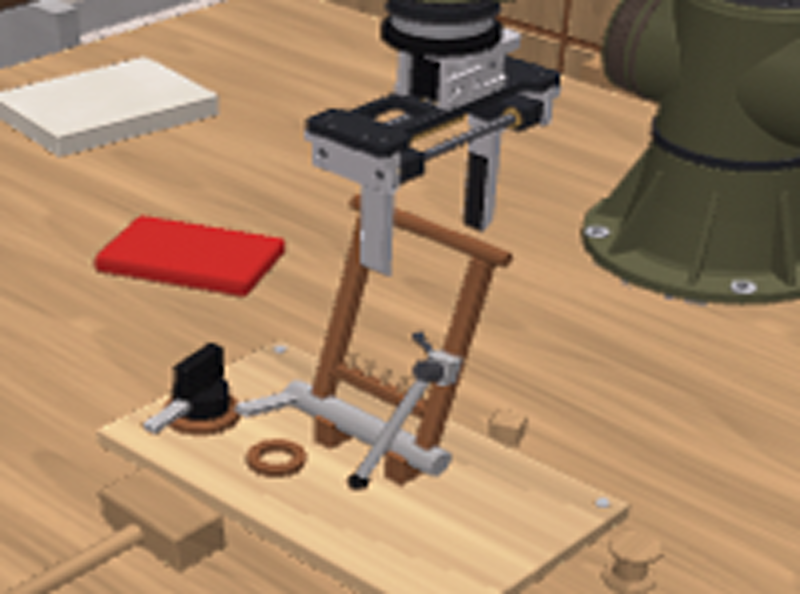

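Call:
step_arm(plan=[{"grip": 0.3,"slide": [0,0.002,0],"spin": 0},{"grip": 0.5,"slide": [0,0,0],"spin": 0},{"grip": 0.5,"slide": [0,0,0],"spin": 0},{"grip": 0.5,"slide": [0,0,0],"spin": 0},{"grip": 0.7,"slide": [0,0,0],"spin": 0},{"grip": 0.8,"slide": [0,0,0],"spin": 0},{"grip": 1,"slide": [0,0,0],"spin": 0},{"grip": 1,"slide": [0,0,0],"spin": 0},{"grip": 1,"slide": [0,0,0],"spin": 0},{"grip": 1,"slide": [0,0,0],"spin": 0},{"grip": 1,"slide": [0,0,0],"spin": 0},{"grip": 1,"slide": [0,0,0],"spin": 0},{"grip": 1,"slide": [0,0,0],"spin": 0},{"grip": 1,"slide": [0,0,0],"spin": 0}], force=15)

```text
time_s: 16.17
ee_pos: [0.4547, 0.0383, 0.1704]
eef_rot: [-1.571, -0.001, 0.02]
force: [3.2, -0.8, -1.8]
grip_width: 0.0135
```

Gripped the bar (13.5 mm). I'll raise along the arc, stopping short of upright first.

Call:
step_arm(plan=[{"grip": 1,"slide": [0.0043,-0.0011,0],"spin": 0},{"grip": 1,"slide": [0.0043,-0.0011,0],"spin": 0},{"grip": 1,"slide": [0.0043,-0.001,0],"spin": 0},{"grip": 1,"slide": [0.0044,-0.0008,0],"spin": 0},{"grip": 1,"slide": [0.0044,-0.0008,0],"spin": 0},{"grip": 1,"slide": [0.0044,-0.0007,0],"spin": 0},{"grip": 1,"slide": [0.0044,-0.0006,0],"spin": 0},{"grip": 1,"slide": [0.0044,-0.0005,0],"spin": 0},{"grip": 1,"slide": [0.0044,-0.0004,0],"spin": 0},{"grip": 1,"slide": [0,0,0],"spin": 0},{"grip": 1,"slide": [0,0,0],"spin": 0}])

```text
time_s: 17.08
ee_pos: [0.494, 0.039, 0.1774]
eef_rot: [-1.571, -0.0, 0.02]
force: [-2.6, 0.2, 2.1]
grip_width: 0.0134
```

Run:
```python
from h import *
S=cams.camera("scene")
o=get_obs();print(o["ee_pos"],o["eef_rot"],o["force"],o["grip_width"],o["time_s"])
a=S[120:280,210:410]; cv2.imwrite('pics/s19.png',cv2.resize(a,None,fx=4,fy=3.7,interpolation=cv2.INTER_CUBIC))
```

```text
[0.49381113 0.03906127 0.17735605] [-1.57088821e+00  9.34752583e-06  2.05083534e-02] [-2.4074321  -1.47032393  1.72934459] 0.013135893005197982 17.1333
```

View pics/s19.png

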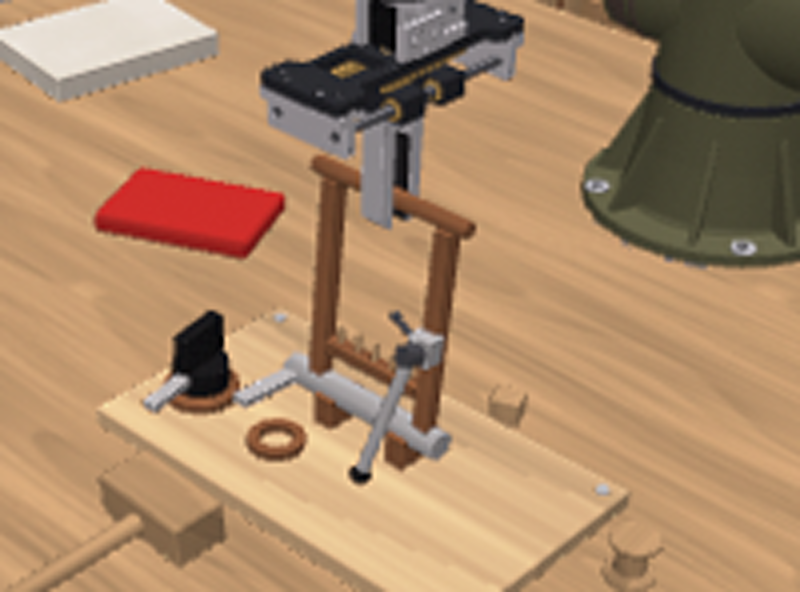

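Call:
step_arm(plan=[{"grip": 1,"slide": [0.003,-0.0002,0],"spin": 0},{"grip": 1,"slide": [0.003,-0.0001,0],"spin": 0},{"grip": 1,"slide": [0.003,-0.0001,0],"spin": 0},{"grip": 1,"slide": [0.001,0,0],"spin": 0},{"grip": 1,"slide": [0,0,0],"spin": 0},{"grip": 1,"slide": [0,0,0],"spin": 0}])

```text
time_s: 17.63
ee_pos: [0.5039, 0.0393, 0.1779]
eef_rot: [-1.571, -0.0, 0.02]
force: [-3.2, -1.9, 3.8]
grip_width: 0.0134
```

Call:
step_arm(plan=[{"grip": 1,"slide": [0.001,0,0],"spin": 0},{"grip": 1,"slide": [0.001,0,0],"spin": 0},{"grip": 1,"slide": [0,0,0],"spin": 0},{"grip": 1,"slide": [0,0,0],"spin": 0}])

```text
time_s: 17.97
ee_pos: [0.5058, 0.0394, 0.1779]
eef_rot: [-1.571, -0.0, 0.021]
force: [-2.0, -1.9, 4.3]
grip_width: 0.0132
```

Call:
step_arm(plan=[{"grip": 1,"slide": [0.001,0,0],"spin": 0},{"grip": 1,"slide": [0,0,0],"spin": 0},{"grip": 1,"slide": [0,0,0],"spin": 0}])

```text
time_s: 18.22
ee_pos: [0.5068, 0.0394, 0.1779]
eef_rot: [-1.571, -0.0, 0.02]
force: [-2.6, -0.9, 4.2]
grip_width: 0.0136
```

Call:
step_arm(plan=[{"grip": 1,"slide": [0.001,0,0],"spin": 0},{"grip": 1,"slide": [0,0,0],"spin": 0},{"grip": 1,"slide": [0,0,0],"spin": 0}])

```text
time_s: 18.47
ee_pos: [0.5078, 0.0394, 0.1778]
eef_rot: [-1.571, 0.0, 0.02]
force: [-2.7, -0.9, 3.8]
grip_width: 0.0134
```

Call:
step_arm(plan=[{"grip": 1,"slide": [0.001,0,0],"spin": 0},{"grip": 1,"slide": [0,0,0],"spin": 0},{"grip": 1,"slide": [0,0,0],"spin": 0}])

```text
time_s: 18.72
ee_pos: [0.5087, 0.0394, 0.1778]
eef_rot: [-1.571, 0.0, 0.02]
force: [-3.6, -0.9, 3.2]
grip_width: 0.0135
```

Run:
```python
from h import *
S=cams.camera("scene")
o=get_obs();print(o["ee_pos"],o["eef_rot"],o["force"],o["grip_width"],o["time_s"])
a=S[120:280,210:410]; cv2.imwrite('pics/s20.png',cv2.resize(a,None,fx=4,fy=3.7,interpolation=cv2.INTER_CUBIC))
F=[.5076,.08,.026]
```

```text
[0.5087358  0.0394156  0.17777919] [-1.57077977e+00  1.89655255e-04  2.04820733e-02] [-3.26090462 -1.90297669  3.61610488] 0.01358216657824274 18.7667
```

View pics/s20.png

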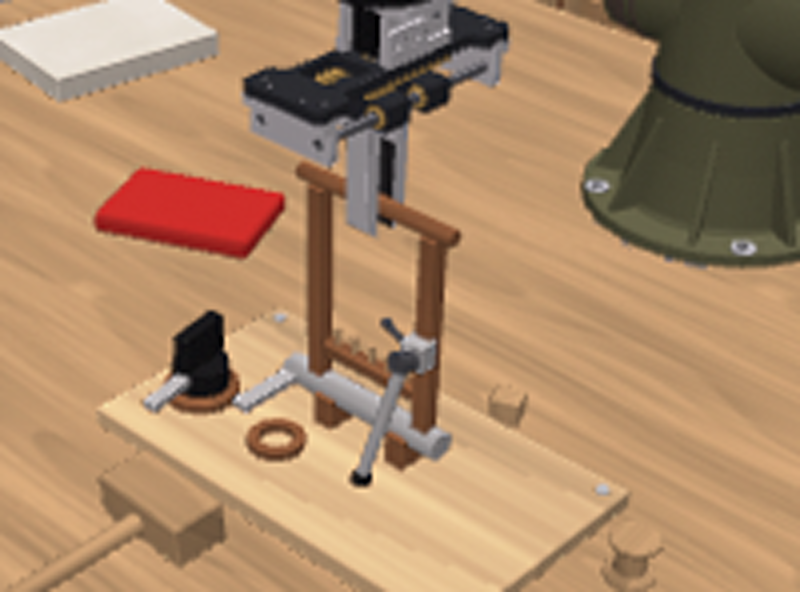

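Call:
step_arm(plan=[{"grip": 1,"slide": [0.001,0,0],"spin": 0},{"grip": 1,"slide": [0,0,0],"spin": 0},{"grip": 1,"slide": [0,0,0],"spin": 0}])

```text
time_s: 19.02
ee_pos: [0.5096, 0.0394, 0.1778]
eef_rot: [-1.571, 0.001, 0.02]
force: [-4.7, -1.7, 4.0]
grip_width: 0.0136
```

Call:
step_arm(plan=[{"grip": 1,"slide": [0.001,0,0],"spin": 0},{"grip": 1,"slide": [0,0,0],"spin": 0},{"grip": 1,"slide": [0,0,0],"spin": 0}])

```text
time_s: 19.27
ee_pos: [0.5105, 0.0395, 0.1778]
eef_rot: [-1.571, 0.001, 0.02]
force: [-7.4, -1.3, 6.0]
grip_width: 0.0139
```

Call:
step_arm(plan=[{"grip": 1,"slide": [0.001,0,0],"spin": 0},{"grip": 1,"slide": [0,0,0],"spin": 0},{"grip": 1,"slide": [0,0,0],"spin": 0},{"grip": 1,"slide": [0,0,0],"spin": 0}])

```text
time_s: 19.6
ee_pos: [0.5113, 0.0395, 0.1778]
eef_rot: [-1.571, 0.001, 0.021]
force: [-8.2, -0.5, 6.6]
grip_width: 0.0135
```

Run:
```python
from h import *
S=cams.camera("scene");T=cams.camera("top");cv2.imwrite("pics/tE.png",T)
for i in range(2):
  o=get_obs();print(o["ee_pos"],o["eef_rot"],o["force"],o["grip_width"],o["time_s"]); 
a=S[140:260,230:390]; cv2.imwrite('pics/s21.png',cv2.resize(a,None,fx=5,fy=5,interpolation=cv2.INTER_CUBIC))
s=lambda x,y:(x/5+230-.4,y/5+140-.4)
```

```text
[0.51129604 0.03947402 0.17788671] [-1.57083126e+00  1.22103062e-03  2.05421942e-02] [-8.4407402  -2.54842757  5.88757302] 0.013573645666093103 19.7
[0.51129604 0.03947402 0.17788671] [-1.57083126e+00  1.22103062e-03  2.05421942e-02] [-8.4407402  -2.54842757  5.88757302] 0.013573645666093103 19.7
```

View pics/s21.png

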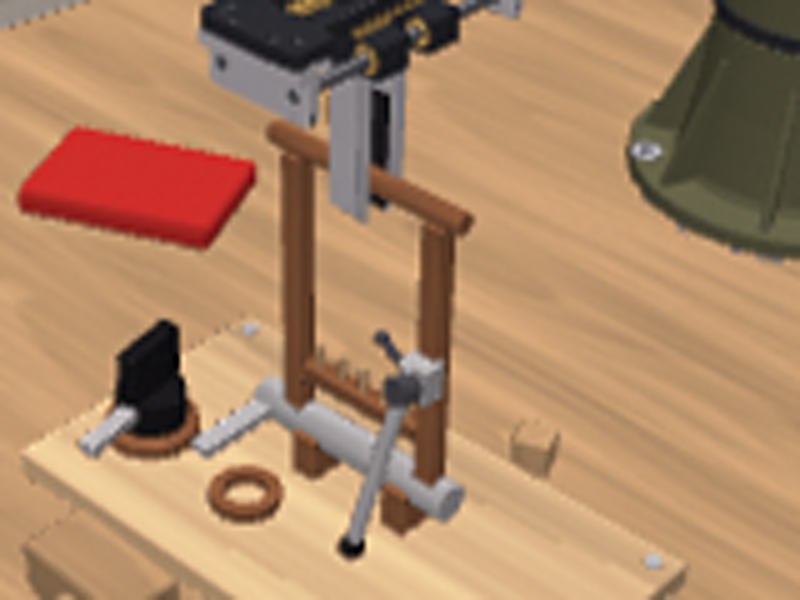

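View pics/tE.png

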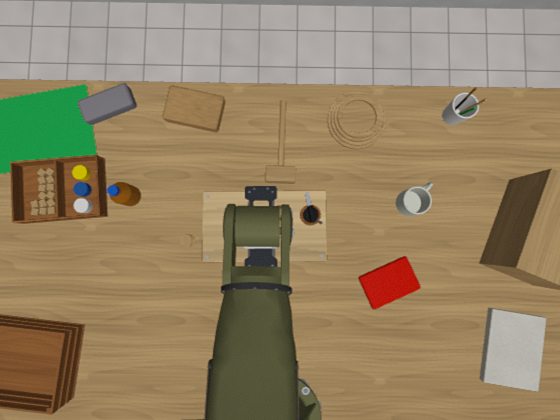

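Run:
```python
from h import *
print(onz("scene",350/5+230-.4,547/5+140-.4,.026).round(3))
from station import hand_in
print(hand_in()); print(get_obs()["time_s"])
```

```text
[0.557 0.077 0.026]
the job is handed in; nothing more can be done
None
the job is handed in; nothing more can be done
```

The weaving frame is upright with its kickstand foot on the board, and the gripper was holding the top bar when I handed in at about 19.7 s.

**What I did**
- **Lock knob:** I gripped the knob's bar and turned it about 77° clockwise, past its detent. The pictures show its steel arm swung clear of the tongue.
- **Kickstand:** I pressed it down from above with closed fingers until it passed over centre and snapped fully down.
- **Frame:** I gripped the top bar at about 15 N and raised it along its arc. I stopped once the push back towards the lean grew from about 3 N to 8 N, which told me the foot had met the board.

**Last checks**
- **Position:** In the last picture the frame is upright. If the foot is taken to rest on the board, it lies at about (0.557, 0.077). The grip opening was 13.6 mm on the 14 mm bar.
- **Other objects:** The ring, purse, bead, mallet, mug and bottle look unmoved. The spool was not in the last close-up and is only faint in the top view. I judged all of these by eye.

**Readings that disagreed**
- **Tool height:** The reported tool height was about 35–40 mm lower than the fingertips appear in the pictures. I trusted the pictures, and both grasps confirmed them.
- **Kickstand pivot:** It measured about 138 mm over the table, not the 115 mm stated.

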